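Slide a block over a sprung stop into a drilling jig

TASK

Load the wood block that lies in the lane of the drilling jig: with shut fingertips press the sprung metal strip behind the block down so that the two stop pins sink, and keep it pressed while you push the block with the same fingertips over the pins until it rests against the back fence. Then let the strip come up so that the pins lock the block in from behind. Do not pinch or lift the block, do not let the strip up while the block is over the pins, and leave the other things on the table where they are.

Things in the scene. Friction and masses are not known exactly. Their poses are not given: they have to be found in the camera images.
- stop_jig: Drilling jig, fixed to the table: plywood, 262 x 190 mm. Origin on the table, midway between the two stop pins. +x: the way the block is pushed, to the back fence; y across the lane; z up. Lane floor 26 mm above the table: two ledges, y = 38 to 95 mm either side, and between them a 76 mm wide groove holding the metal strip.
- fence (a point): Middle of the lower edge of the back fence's face, at lane floor height, jig x = 56 mm; the fence top is 73 mm above the table. Side guides at jig y = -72 and +72 mm, 14 mm above the lane floor, leave 144 mm for the 140 mm block. Between the guides all is open from above and from the -x end.
- stop_plate (a joint): How far the sprung strip is pressed down, m: 0 up, 0.014 bottom stop. It sinks level as a whole wherever it is pressed, with its two stop pins. Up, the pins stand 8 mm above the lane floor and bar the lane; from 0.008 on they are sunk: press about 0.011. It takes 4 N to start, 9 N at the bottom; let go, it comes up by itself and would lift a block lying over the pins.
- press_strip (a point): Middle of the strip's top face, 130 mm to the -x side of the pins; moves with the strip. Top face 24.5 mm above the table when up. Flat aluminium, 70 mm wide, jig x from -170 to +45 mm: a fingertip can slide along it while pressing, and pass between the pins. Pins: steel, 10 mm diameter, at jig x = 0, y = -52 and +52 mm (94 mm free between).
- work_block: The walnut block, about 0.1 kg, loose: 44 mm along its x, 140 mm along y (across the lane), 28 mm high, lying on the lane floor on the near (-x) side of the pins, bridging the groove. Origin at the centre of its underside; its axes are nearly those of the jig.
- home (a point): Point on the lane floor, jig x = 34 mm, where the centre of the block's underside lies when the block rests against the fence; the block's rear face is then at jig x = 12 mm, 7 mm past the pins.
- fir_offcut: Bystander: larger wood offcut 50 x 160 x 50 mm on the table beside the jig, about 150 mm from its middle line. Origin at the centre of its underside.
- dowel_box: Bystander: small grey carton 65 x 100 x 30 mm on the table beside the jig. Origin at the centre of its underside.
- marker: Bystander: black marker 135 mm long, 18 mm thick, on the table beside the jig. Origin at the centre of its underside.
- pencil: Bystander: carpenter's pencil 162 mm long, 8 mm thick, on the table before the -x end of the jig. Origin at the centre of its underside.
There are look-alikes about, which are no part of the job. Leave any orange look-alike of the work_block alone.

How it is judged:
On the way, in this order (a step that is already met when the one before it is completed fails the run):
1. the strip is pressed down by the fingers, pins sunk, with the block still wholly in front of the pins (value of joint stop_plate above 0.008 m and x of work_block in the frame of stop_jig below -0.026 m and contact force between the fingers and stop_plate above 0.5 N), for 0.1 s.
2. the block lies over the sunken pins while the fingers hold the strip down (value of joint stop_plate above 0.0075 m and x of work_block in the frame of stop_jig between -0.018 and 0.018 m and contact force between the fingers and stop_plate above 0.5 N), for 0.04 s.
At the end, for the whole second after the job is handed in: The block lies flat and square in the lane against the back fence (within 4 mm of touching it, within 0.06 rad), at rest, and the strip is fully up (within 2 mm) with the pins behind the block (x of work_block in the frame of stop_jig between 0.03 and 0.037 m and z of work_block in the frame of stop_jig between 0.024 and 0.0285 m and angle between work_block's own z axis and vertical below 0.05 rad and angle between the x axis of work_block and the x axis of stop_jig, either way round below 0.06 rad and value of joint stop_plate below 0.002 m and linear speed of work_block below 0.01 m/s).
It fails at once if the strip is let up while the block is over the pins (x of work_block in the frame of stop_jig between -0.018 and 0.018 m and value of joint stop_plate below 0.006 m).
It fails at once if the block is lifted more than 6 mm off the lane floor or tipped (z of work_block in the frame of stop_jig above 0.032 m or angle between work_block's own z axis and vertical above 0.2 rad).
It fails at once if a bystander is moved more than 20 mm (distance of any of fir_offcut, dowel_box, marker, pencil from where it was at the start of the episode above 0.02 m).
It also fails if it takes over 38 s, if anything falls off the work surface, if the arm or the gripper's body presses on something with over 40 N, if the wrist force passes 120 N, or if a joint passes its speed limit or range.

ROBOT

A 6-joint arm with a two-finger parallel gripper is mounted at the origin on a cart in front of the work surface, level with it; the furniture and walls round the work are solid. World frame = base frame: x ahead of the robot, y to its left, z up, the work surface at z = 0. Lengths are in m, angles in rad, forces in N, time in s.
With the tool pointing down it reaches from about 0.3 to 0.75 m from the base axis. Payload 8.5 kg.
Tool frame: the origin (TCP) lies at the very end of the fingers, on their centre line; the grasp point (between the pads) lies 19 mm behind it; z points along the fingers, y is the direction in which the jaws open and shut (so a half turn about z gives the same grasp; the last joint's range is limited). The gripper opens to 85 mm and grips with 20 to 120 N. Pads are 22 mm wide; open, the fingers measure 114 mm over their backs; the gripper's body (76 mm by 85 mm) begins 54 mm behind the grasp point. The pads swing forward as they close: fully open they stand 13 mm farther back than shut.
Start: joints at [1.088, 0.381, 1.297, -0, 1.464, -0.215], TCP at [0.146, 0.53, 0.231] pointing down, gripper open.
Joint ranges: [-3.11, 3.11], [-0.89, 2.33], [0.22, 2.48], [-1.42, 4.56], [0.17, 2.85], [-2.88, 2.88]. Speed limits (rad/s): [2.39, 2.39, 3.14, 3.14, 3.14, 3.14].

INTERFACE

Orientations are given as a rotation vector (axis times angle).
In Python, from plant import robot, eyes gives the robot as it stands.
- The arm moves only by the tool jog_arm, never from a script. Its argument "targets" is text: rows parted by semicolons, each of 7 numbers parted by spaces: the closure in counts, from 0 (fully open) to 255 (shut), then the shift along the tool's x, y, z in mm, then the turn, a rotation vector about the tool's x, y, z in degrees. In form: claw x y z wx wy wz; .... A call has 1 to 12 rows; each row shifts and turns the pose as measured when the row begins, along the tool's axes as they then stand; what a row does not reach is not made up. A row lasts 1/8 s, in which the tool goes at most 62.5 mm and 10.7 degrees, less where a joint would pass 70% of its speed; a pose out of reach is approached as far as the arm can. A call is refused whole if a number of a shift passes 62.5 or a number of a turn 10.7, either way. A call with a gripper value outside its range is refused whole. The fingers move at their own pace and stop on an object; the grip force is fixed at half the most. Time passes only in rows, so rows that do not move let the fingers close. It gives the time, the measured TCP pose, the force and the opening at its end, in the units of the state.
- robot.get_state(): the state, without advancing time (a new reading comes with each control period).
- eyes.camera(name): name is "scene" or "top" or "wrist"; returns the picture (420x560x3 uint8, red, green, blue); there is no depth.
- eyes.camera_model(name): a dict with "intrinsics" (3x3 intrinsics, pixels), "k1" (the pictures are not rectified: a ray, as slopes to the right and down, at radius r is drawn at 1 + k1 r^2 times it, then the intrinsics apply), "R" (3x3) and "t" (3): a world point X has camera coordinates R X + t; the wrist camera has in their place "T_tool_cam" (4x4, takes a point from camera to tool coordinates, whose origin is the TCP and whose axes are the flange's). Camera axes: x right, y down, z forward; pixel columns grow to the right and rows downward; lengths in m; the calibration is good to about 2 mm. A picture is of the moment at which its call begins: read the wrist's pose just before it. camera_model takes no time and is no camera call.
- robot.finish_job(): hands the job in, once; it reports no verdict.
The state is a dict: "clock": time; "qpos": joint angles; "dq": joint speeds; "joint_torque": joint torques, N m; "tcp_pos": TCP position; "orientation": TCP orientation; "ft_force": force on the tool from outside, world axes, zero at the start; "torque": the same for the moment, N m; "gripper_width": finger opening in m.
Only numpy, scipy, OpenCV 4.12 (cv2) and the standard library are available. Lean on these libraries where they do the work, as an engineer would, in place of code of your own. Each camera call takes 0.05 s, during which the arm holds its last target.

## Working session

There is one attempt and no reset: what is moved stays moved. The work goes in short steps, Python scripts to look and compute and a tool call to move; the robot and the scene stay as the last step left them, time stands still between calls to the robot, and variables do not carry over. Pictures are saved under pics/ and viewed, and the job is handed in when it is done.

Besides the shell and the picture viewer there is one more tool, called as name(argument=value, ...), one argument or row to a line, values as JSON. jog_arm: Moves the arm, as the interface text tells. Its arguments: {"type":"object","properties":{"targets":{"type":"string"}},"required":["targets"]}

```bash
mkdir -p pics; ls; python3 - <<'E'
from plant import robot, eyes
import cv2
for n in ["scene","top","wrist"]:
    im=eyes.camera(n); cv2.imwrite(f"pics/{n}0.png",cv2.cvtColor(im,cv2.COLOR_RGB2BGR))
    m=eyes.camera_model(n); print(n,{k:(v.round(4).tolist() if hasattr(v,'round') and not isinstance(v,float) else v) for k,v in m.items()})
s=robot.get_state(); print(s)
E
```

```text
pics
scene {'intrinsics': [[421.2896, 0.0, 274.2308], [0.0, 421.2896, 209.3766], [0.0, 0.0, 1.0]], 'k1': 0.016832364101739366, 'R': [[-0.5664, -0.8241, 0.0107], [-0.6609, 0.4464, -0.6033], [0.4924, -0.3487, -0.7975]], 't': [0.275, 0.4477, 0.5769]}
top {'intrinsics': [[459.4476, 0.0, 276.1421], [0.0, 459.4476, 210.7706], [0.0, 0.0, 1.0]], 'k1': 0.028238368722982826, 'R': [[-0.0016, -1.0, -0.0016], [-0.9991, 0.0017, -0.043], [0.043, 0.0015, -0.9991]], 't': [-0.0694, 0.5969, 1.2409]}
wrist {'intrinsics': [[371.8369, 0.0, 281.0707], [0.0, 371.8369, 209.1325], [0.0, 0.0, 1.0]], 'k1': -0.10402464453512372, 'T_tool_cam': [[-0.0002, -0.9504, -0.3109, 0.0797], [1.0, -0.0003, 0.0002, 0.0007], [-0.0003, -0.3109, 0.9504, -0.1429], [0.0, 0.0, 0.0, 1.0]]}
{'clock': 0.15, 'qpos': array([ 1.08771646e+00,  3.81042437e-01,  1.29800650e+00,  1.62384879e-06,
        1.46357916e+00, -2.15293607e-01]), 'dq': array([-0.00092968, -0.00333911, -0.00256522,  0.00173617, -0.00059185,
       -0.0011626 ]), 'joint_torque': array([ 2.70922581e-03, -4.48625171e+01, -2.31344569e+01, -1.37135794e-04,
        3.80850237e-03,  3.17083243e-05]), 'tcp_pos': array([0.14542972, 0.53021254, 0.23088   ]), 'orientation': array([-4.19334708e-01, -3.11312146e+00,  1.52726589e-03]), 'ft_force': array([0.19018306, 0.39303759, 0.29989168]), 'torque': array([-0.03641707, -0.01087405, -0.01053995]), 'gripper_width': 0.08531291930299365}
```

View pics/top0.png

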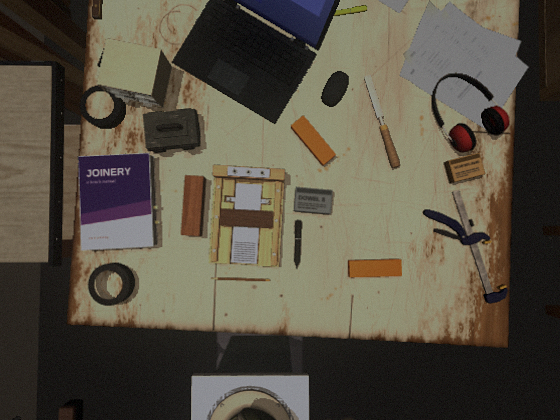

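View pics/scene0.png

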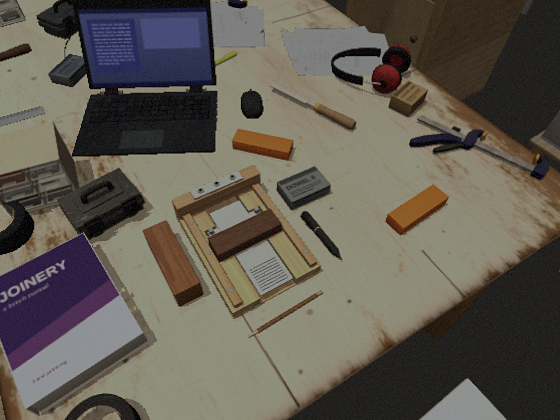

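View pics/wrist0.png

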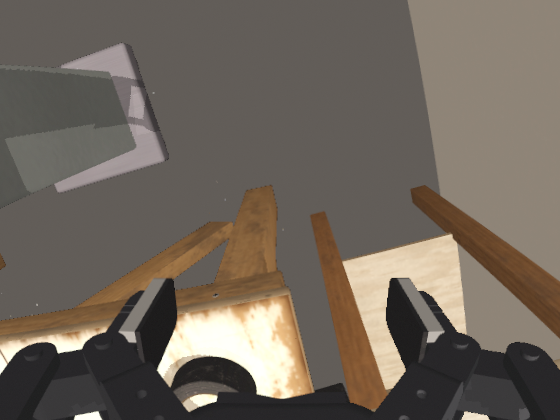

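```bash
python3 - <<'E'
import cv2
im=cv2.imread("pics/top0.png")[155:280,175:305]
cv2.imwrite("pics/topc.png",cv2.convertScaleAbs(cv2.resize(im,None,fx=4.6,fy=4.6,interpolation=cv2.INTER_CUBIC),alpha=1.5))
im=cv2.imread("pics/scene0.png")[160:350,140:350]
cv2.imwrite("pics/scc.png",cv2.convertScaleAbs(cv2.resize(im,None,fx=3.1,fy=3.1,interpolation=cv2.INTER_CUBIC),alpha=1.5))
E
```

```text
(no output)
```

View pics/topc.png

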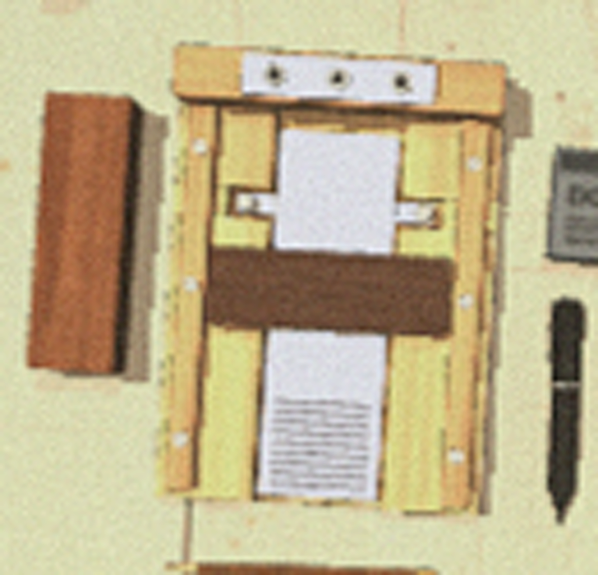

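View pics/scc.png

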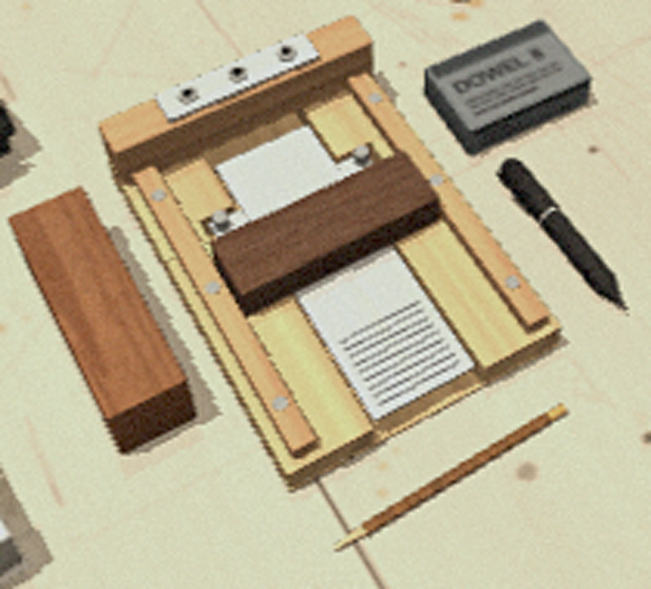

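```bash
cat > h.py <<'E'
import numpy as np, cv2
from plant import robot, eyes
def ray(n,uv,z):
    m=eyes.camera_model(n);K=m["intrinsics"];k=m["k1"]
    d=np.array([[(uv[0]-K[0,2])/K[0,0],(uv[1]-K[1,2])/K[1,1]]])[0]
    p=d.copy()
    for _ in range(20): p=d/(1+k*(p@p))
    R=np.array(m["R"]);t=np.array(m["t"]);o=-R.T@t;v=R.T@np.r_[p,1]
    return o+v*(z-o[2])/v[2]
def proj(n,X):
    m=eyes.camera_model(n);K=m["intrinsics"];c=np.array(m["R"])@X+m["t"];p=c[:2]/c[2];p=p*(1+m["k1"]*(p@p))
    return K[:2,:2]@p+K[:2,2]
E
python3 - <<'E'
from h import *
im=cv2.imread("pics/top0.png").astype(int)
S=4.6
x0,y0,x1,y1=175,155,305,280
sub=im[y0:y1,x0:x1]; b,g,r=sub[...,0],sub[...,1],sub[...,2]
# white strip
w=((np.abs(r-b)<25)&(r>120)).astype(np.uint8)
lanes=np.zeros_like(w); lanes[27:112,52:92]=1
w&=lanes
L=[];Rr=[]
for y in range(30,106):
    c=np.where(w[y])[0]
    if 24<=len(c)<=29 and c[-1]-c[0]<=29:
        L.append(ray("top",(x0+c[0]-.5,y0+y),.0245)[:2]);Rr.append(ray("top",(x0+c[-1]+.5,y0+y),.0245)[:2])
L=np.array(L);Rr=np.array(Rr);print(len(L))
for A in(L,Rr):
    f=np.polyfit(A[:,0],A[:,1],1);res=A[:,1]-np.polyval(f,A[:,0]);print("line",f,np.degrees(np.arctan(f[0])),res.std())
f1=np.polyfit(L[:,0],L[:,1],1);f2=np.polyfit(Rr[:,0],Rr[:,1],1);print("mid",(f1+f2)/2,"width",(f1-f2)@[L[:,0].mean(),1])
for nm,p in dict(nearL=(258,497),nearR=(378,498),farL=(282,128),farR=(400,135)).items():
    print(nm,ray("top",(x0+p[0]/S-.4,y0+p[1]/S-.4),.0245)[:2].round(4))
for nm,p,z in (("pinL",(247,203),.034),("pinR",(432,213),.034)):
    print(nm,ray("top",(x0+p[0]/S-.4,y0+p[1]/S-.4),z)[:2].round(4))
# block
bm=((r<105)&(r-b>8)&(r<130)).astype(np.uint8); z=np.zeros_like(bm); z[50:76,42:102]=1; bm&=z
bm=cv2.morphologyEx(bm,cv2.MORPH_OPEN,np.ones((3,3)))
n,l,st,_=cv2.connectedComponentsWithStats(bm);i=1+st[1:,4].argmax();c=cv2.findContours((l==i).astype(np.uint8),0,1)[0][0]
mr=cv2.minAreaRect(c);bx=cv2.boxPoints(mr);print(mr,st[i])
P=np.array([ray("top",(p[0]+x0,p[1]+y0),.054)[:2] for p in bx]);print(P.round(4),P.mean(0).round(4))
cv2.imwrite("pics/m.png",cv2.resize(np.hstack([w,(l==i).astype(np.uint8)])*255,None,fx=3,fy=3))
# fence/outer corners of the fence top
for nm,p in dict(fl=(174,100),fr=(503,115),bl=(178,45),br=(506,63)).items():
    print(nm,ray("top",(x0+p[0]/S-.4,y0+p[1]/S-.4),.073)[:2].round(4))
# scene pins
T=3.1
for nm,p in dict(pinL=(222,216),pinR=(362,153)).items():
    print("scene",nm,ray("scene",(140+p[0]/T-.4,160+p[1]/T-.4),.034)[:2].round(4))
for nm,p in dict(nearL=(378,418),nearR=(473,370)).items():
    print("scene",nm,ray("scene",(140+p[0]/T-.4,160+p[1]/T-.4),.0245)[:2].round(4))
E
```

```text
36
line [-0.06422282  0.08148141] -3.674649734992803 0.0006360667325529542
line [-0.06307854  0.01156195] -3.6093519232673494 0.0010067872065895253
mid [-0.06365068  0.04652168] width 0.06925595880172918
nearL [0.4569 0.0521]
nearR [ 0.4562 -0.018 ]
farL [0.6733 0.0386]
farR [ 0.6691 -0.031 ]
pinL [0.6284 0.058 ]
pinR [ 0.6224 -0.0499]
((70.9497299194336, 63.131103515625), (53.94674301147461, 17.671443939208984), 2.544804573059082) [ 44  54  55  20 948]
[[ 0.5557  0.0812]
 [ 0.6023  0.0793]
 [ 0.5957 -0.0629]
 [ 0.5492 -0.0607]] [0.5757 0.0092]
fl [0.6842 0.0954]
fr [ 0.6754 -0.0909]
bl [0.7155 0.0932]
br [ 0.705  -0.0927]
scene pinL [0.6249 0.0567]
scene pinR [ 0.6172 -0.0453]
scene nearL [0.455  0.0492]
scene nearR [ 0.4491 -0.0152]
```

View pics/m.png

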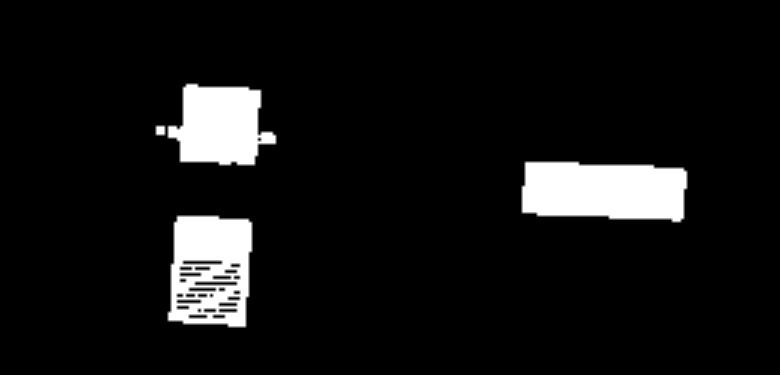

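Candidates in the top picture: the dark walnut block in the lane (247,218), the orange look-alikes (313,140) and (375,268), and the reddish fir offcut (195,205). I choose the walnut block, which bridges the groove between the guides; both crops confirm this. The pins stand ahead of it at about (228,199) and (268,201). Jig origin is about (0.6255, 0.0067), yaw −0.064, and the block is at jig x of about −0.050.

jog_arm(
  targets="255 0 0 0 0 0 -10.7; 255 0 0 0 0 0 -1; 255 -35 -42 0 0 0 0; 255 -35 -42 0 0 0 0; 255 -35 -42 0 0 0 0; 255 -35 -42 0 0 0 0; 255 -35 -42 0 0 0 0; 255 -35 -42 0 0 0 0; 255 -35 -42 0 0 0 0; 255 -35 -42 0 0 0 0; 255 0 0 0 0 0 0",
)

```text
clock: 1.52
tcp_pos: [0.4081, 0.1639, 0.2302]
orientation: [0.142, 3.138, -0.003]
ft_force: [0.6, 0.7, -0.9]
gripper_width: 0.0003
```

```bash
cat >> h.py <<'E'
from scipy.spatial.transform import Rotation as Ro
YAW=-0.0636; O=np.array([0.6255,0.0067,0.])
J=Ro.from_euler('z',YAW).as_matrix()
def togo(jx,jy,z):
    s=robot.get_state(); R=Ro.from_rotvec(s["orientation"]).as_matrix()
    T=O+J@np.array([jx,jy,0]); T[2]=z
    Rt=J@np.diag([-1.,1,-1])
    print("t",s["clock"],"tcp jig",(J.T@(s["tcp_pos"]-O)*1e3).round(1),"z",s["tcp_pos"][2].round(4),"F",(J.T@s["ft_force"]).round(1),"w",s["gripper_width"])
    print("togo tool mm",(R.T@(T-s["tcp_pos"])*1e3).round(1),"turn",np.degrees(Ro.from_matrix(R.T@Rt).as_rotvec()).round(2))
E
python3 -c "
from h import *
togo(-.105,0,.10)"
```

```text
t 1.525 tcp jig [-226.9  143.1  230.2] z 0.2302 F [ 0.5  0.8 -0.9] w 0.0003011413068055173
togo tool mm [-125.6 -139.6  130.5] turn [-0.11  0.03 -1.53]
```

jog_arm(
  targets="255 -32 -35 20 0 0 -1.5; 255 -32 -35 20 0 0 0; 255 -32 -35 20 0 0 0; 255 -30 -35 20 0 0 0; 255 0 0 0 0 0 0; 255 0 0 0 0 0 0",
)

```text
clock: 2.28
tcp_pos: [0.5256, 0.015, 0.1486]
orientation: [0.117, 3.138, 0.001]
ft_force: [-0.3, 0.9, -0.5]
gripper_width: -0.0001
```

```bash
python3 -c "
from h import *
togo(-.105,0,.06)
for n in ('wrist','top'): cv2.imwrite(f'pics/{n}1.png',cv2.cvtColor(eyes.camera(n),cv2.COLOR_RGB2BGR))
"
```

```text
t 2.275 tcp jig [-100.2    1.9  148.6] z 0.1486 F [-0.4  0.9 -0.5] w -9.630706440699292e-05
togo tool mm [ 4.8 -2.  88.6] turn [ 0.04  0.07 -0.61]
```

View pics/wrist1.png

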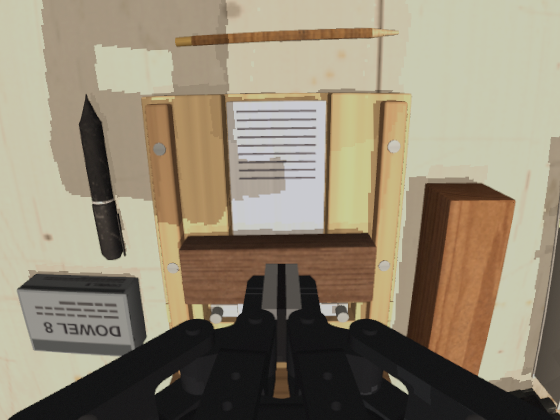

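```bash
cat >> h.py <<'E'
def wray(uv,z,s=None):
    s=s or robot.get_state(); m=eyes.camera_model("wrist");K=m["intrinsics"];k=m["k1"]
    d=np.array([(uv[0]-K[0,2])/K[0,0],(uv[1]-K[1,2])/K[1,1]]);p=d.copy()
    for _ in range(40): p=d/(1+k*(p@p))
    R=Ro.from_rotvec(s["orientation"]).as_matrix();T=np.array(m["T_tool_cam"])
    o=s["tcp_pos"]+R@T[:3,3];v=R@T[:3,:3]@np.r_[p,1];X=o+v*(z-o[2])/v[2]
    return (J.T@(X-O)*1e3).round(1)[:2]
E
python3 -c "
from h import *
for n,p,z in [('reartopL',(374,247),.054),('reartopR',(181,248),.054),('rearbotL',(373,235),.026),('rearbotR',(184,236),.026),('near R',(233,101),.0245),('nearL',(325,101),.0245),('stripR atblock',(231,234),.0245),('L',(325,234),.0245),('pinL',(342,312),.034),('pinR',(217,312),.034)]: print(n,wray(p,z))
"
```

```text
reartopL [-73.2  67.8]
reartopR [-73.7 -67.8]
rearbotL [-70.8  73.9]
rearbotR [-71.4 -72.8]
near R [-171.8  -30. ]
nearL [-171.2   34.2]
stripR atblock [-72.2 -36.2]
L [-71.5  36.7]
pinL [-6.7 51.5]
pinR [ -7.7 -50.1]
```

The wrist picture shows the block's rear edge at row ~240 (jig x about −72 mm), the strip's near end at row 101 (−171 mm) and the pins at row 312. This agrees with the top view. The fingertips are over the strip behind the block, so I descend.

jog_arm(
  targets="255 5 -2 35 0 0 -0.6; 255 0 0 35 0 0 0; 255 0 0 25 0 0 0; 255 0 0 10 0 0 0; 255 0 0 0 0 0 0; 255 0 0 0 0 0 0",
)

```text
clock: 3.12
tcp_pos: [0.5212, 0.0182, 0.0466]
orientation: [0.09, 3.129, -0.001]
ft_force: [1.1, -1.5, 1.3]
gripper_width: 0.0001
```

```bash
python3 -c "
from h import *
togo(-.095,0,.0135)"
```

```text
t 3.125 tcp jig [-104.8    4.9   46.6] z 0.0466 F [ 1.2 -1.4  1.3] w 0.00013020280351403997
togo tool mm [-9.4 -4.9 33.2] turn [-0.03  0.67  0.34]
```

jog_arm(
  targets="255 0 -5 10 0 0.6 0.3; 255 0 0 8 0 0 0; 255 0 0 4 0 0 0; 255 0 0 4 0 0 0; 255 0 0 4 0 0 0",
)

```text
clock: 3.75
tcp_pos: [0.5219, 0.0126, 0.0166]
orientation: [0.1, 3.136, -0.002]
ft_force: [-1.5, -0.2, 6.8]
gripper_width: 0.0001
```

```bash
python3 -c "
from h import *
togo(-.095,0,.0135)"
```

```text
t 3.75 tcp jig [-103.8   -0.7   16.6] z 0.0166 F [-1.4 -0.3  6.8] w 0.00012029618980219767
togo tool mm [-8.8  0.7  3.2] turn [-0.05  0.21  0.  ]
```

jog_arm(
  targets="255 0 0 4 0 0 0; 255 0 0 0 0 0 0; 255 0 0 0 0 0 0",
)

```text
clock: 4.12
tcp_pos: [0.5219, 0.0126, 0.0134]
orientation: [0.099, 3.136, -0.002]
ft_force: [-2.4, 0.8, 7.3]
gripper_width: 0.0001
```

```bash
python3 -c "
from h import *
togo(-.083,0,.0125)"
```

```text
t 4.125 tcp jig [-103.8   -0.7   13.4] z 0.0134 F [-2.4  0.7  7.3] w 8.881300513636302e-05
togo tool mm [-20.8   0.7   1. ] turn [-0.07  0.25  0.02]
```

jog_arm(
  targets="255 -3 0 1 0 0.2 0; 255 -4 0 0.3 0 0 0; 255 -4 0 0.3 0 0 0; 255 -4 0 0.3 0 0 0; 255 -4 0 0.3 0 0 0; 255 0 0 0.2 0 0 0",
)

```text
clock: 4.88
tcp_pos: [0.5355, 0.0124, 0.0118]
orientation: [-0.096, -3.128, 0.001]
ft_force: [0.5, -0.4, 8.3]
gripper_width: -0.0004
```

```bash
python3 -c "
from h import *
togo(0.001,0,.0125)"
```

```text
t 4.875 tcp jig [-90.2  -0.   11.8] z 0.0118 F [ 0.5 -0.3  8.3] w -0.0003817868308296061
togo tool mm [-91.2  -0.2  -1.8] turn [-0.07 -0.69  0.12]
```

jog_arm(
  targets="255 -5 0 0 0 -0.6 0; 255 -5 0 0 0 0 0; 255 -5 0 0 0 0 0; 255 -5 0 0 0 0 0; 255 -5 0 0 0 0 0",
)

```text
clock: 5.5
tcp_pos: [0.5541, 0.012, 0.012]
orientation: [-0.094, -3.123, 0.0]
ft_force: [-6.9, 0.0, 8.0]
gripper_width: -0.0
```

```bash
python3 -c "
from h import *
togo(0.001,0,.0125)"
```

```text
t 5.5 tcp jig [-71.6   0.7  12. ] z 0.012 F [-6.9 -0.4  8. ] w -2.419302076182965e-05
togo tool mm [-72.6  -1.   -1.7] turn [-0.05 -0.97  0.2 ]
```

```bash
python3 -c "
from h import *
for n in ('wrist','top'): cv2.imwrite(f'pics/{n}2.png',cv2.cvtColor(eyes.camera(n),cv2.COLOR_RGB2BGR))
im=cv2.imread('pics/top2.png')[130:280,160:320];im=cv2.resize(im,None,fx=2.8,fy=2.8)
w=cv2.resize(cv2.imread('pics/wrist2.png'),None,fx=.6,fy=.6)
o=np.zeros((420,448+336,3),np.uint8);o[:,:448]=im;o[:252,448:]=w;cv2.imwrite('pics/c2.png',o)
"
```

```text
(no output)
```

View pics/c2.png

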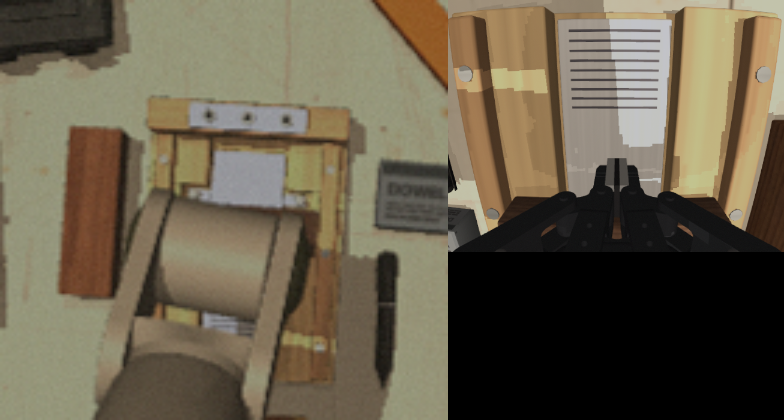

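The top view shows the block still short of the pins (its right front corner is near (271,206)). The wrist view shows the tips centred on the strip with the block ahead of them. I keep pushing.

jog_arm(
  targets="255 -5 0 0 0 -0.3 0; 255 -5 0 0 0 -0.3 0; 255 -5 0 0 0 -0.3 0; 255 -5 0 0 0 -0.3 0; 255 -5 0 0 0 -0.3 0; 255 -5 0 0 0 -0.3 0",
)

```text
clock: 6.35
tcp_pos: [0.5772, 0.0115, 0.0122]
orientation: [-0.091, -3.138, 0.001]
ft_force: [-7.6, -0.8, 7.9]
gripper_width: -0.0001
```

```bash
python3 -c "
from h import *
togo(0.001,0,.0125)"
```

```text
t 6.35 tcp jig [-48.6   1.7  12.2] z 0.0122 F [-7.5 -1.3  7.9] w -8.300911216225487e-05
togo tool mm [-49.5  -2.   -0.4] turn [-0.02 -0.14  0.31]
```

jog_arm(
  targets="255 -5 -0.5 0.1 0 -0.1 0.1; 255 -5 -0.5 0.1 0 -0.1 0.1; 255 -5 -0.5 0.1 0 -0.1 0.1; 255 -5 -0.5 0.1 0 -0.1 0; 255 -5 -0.5 0.1 0 -0.1 0; 255 -5 0 0.1 0 -0.1 0",
)

```text
clock: 7.1
tcp_pos: [0.5997, 0.0091, 0.0122]
orientation: [-0.097, -3.13, -0.002]
ft_force: [-7.6, 0.9, 7.7]
gripper_width: 0.0
```

```bash
python3 -c "
from h import *
togo(0.001,0,.0125)"
```

```text
t 7.1 tcp jig [-25.9   0.7  12.2] z 0.0122 F [-7.6  0.4  7.7] w 1.7907801540158824e-05
togo tool mm [-26.9  -0.8  -0.6] turn [ 0.06 -0.6   0.11]
```

jog_arm(
  targets="255 -5 -0.2 0.1 0 -0.2 0; 255 -5 -0.2 0.1 0 -0.2 0; 255 -5 -0.2 0.1 0 -0.2 0; 255 -5 -0.2 0.1 0 -0.1 0; 255 -5 0 0.1 0 -0.1 0",
)

```text
clock: 7.72
tcp_pos: [0.6191, 0.0079, 0.0122]
orientation: [-0.094, -3.129, -0.003]
ft_force: [-6.8, 0.0, 8.1]
gripper_width: 0.0002
```

```bash
python3 -c "
from h import *
togo(0.001,0,.0125)"
```

```text
t 7.725 tcp jig [-6.5  0.8 12.2] z 0.0122 F [-6.8 -0.4  8.1] w 0.0001824925237621702
togo tool mm [-7.5 -0.8 -0.3] turn [ 0.08 -0.62  0.19]
```

Nearly at the fence, so I take smaller steps and watch the force.

jog_arm(
  targets="255 -4 0 0.1 0 -0.2 0; 255 -4 0 0.1 0 -0.2 0",
)

```text
clock: 7.98
tcp_pos: [0.6219, 0.0079, 0.0122]
orientation: [-0.093, -3.123, -0.003]
ft_force: [-27.4, -2.4, 20.8]
gripper_width: -0.0002
```

```bash
python3 -c "
from h import *
togo(0.001,0,.0125)
for n in ('scene','top'): cv2.imwrite(f'pics/{n}3.png',cv2.cvtColor(eyes.camera(n),cv2.COLOR_RGB2BGR))
im=cv2.imread('pics/top3.png')[150:280,170:310];im=cv2.resize(im,None,fx=2.8,fy=2.8)
w=cv2.resize(cv2.imread('pics/scene3.png')[150:300,160:300],None,fx=2.8,fy=2.8)
o=np.zeros((420,784,3),np.uint8);o[:364,:392]=im;o[:420,392:]=w;cv2.imwrite('pics/c3.png',cv2.convertScaleAbs(o,alpha=1.5))
"
```

```text
t 7.975 tcp jig [-3.7  0.9 12.2] z 0.0122 F [-27.2  -4.1  20.8] w -0.00020107895029524255
togo tool mm [-4.7 -1.  -0.4] turn [ 0.06 -0.99  0.23]
```

View pics/c3.png

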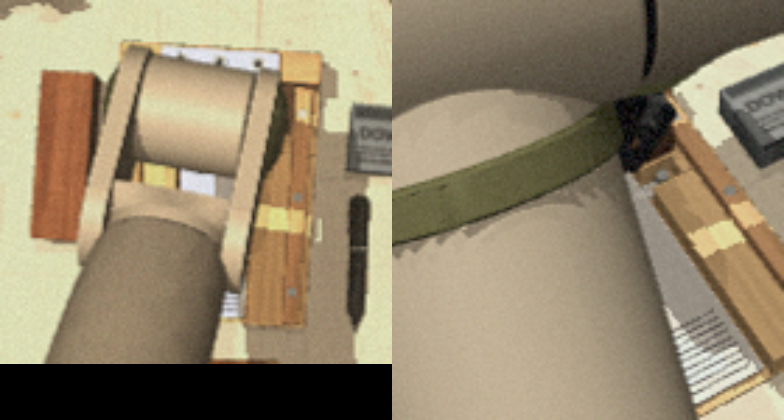

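Force jumped to 27 N at the fence, and the right pin shows sunk and clear behind the block in the scene view (crop (660,177)). I back off a little with the strip still pressed and check before letting it up.

jog_arm(
  targets="255 3 0 0 0 0 0; 255 4 0 0 0 -0.3 0; 255 0 0 0 0 0 0",
)

```text
clock: 8.45
tcp_pos: [0.6189, 0.0078, 0.0159]
orientation: [0.094, 3.139, 0.0]
ft_force: [-5.2, 0.5, 7.4]
gripper_width: -0.0
```

```bash
python3 -c "
from h import *
togo(-0.006,0,.0125)
for n in ('scene','wrist'): cv2.imwrite(f'pics/{n}4.png',cv2.cvtColor(eyes.camera(n),cv2.COLOR_RGB2BGR))
w=cv2.resize(cv2.imread('pics/scene4.png')[170:240,210:280],None,fx=6,fy=6,interpolation=cv2.INTER_CUBIC)
im=cv2.resize(cv2.imread('pics/wrist4.png'),None,fx=.6,fy=.6)
o=np.zeros((420,420+336,3),np.uint8);o[:,:420]=w;o[:252,420:]=im;cv2.imwrite('pics/c4.png',cv2.convertScaleAbs(o,alpha=1.7))
for x,y,z in [(0,-.052,.0217),(.012,-.06,.026),(.012,-.06,.054),(.012,-.07,.054)]:
  print(((proj('scene',O+J@np.array([x,y,z]))-[210,170])*6).round())
"
```

```text
t 8.45 tcp jig [-6.7  0.6 15.9] z 0.0159 F [-5.2  0.2  7.4] w -3.095749346073542e-05
togo tool mm [-0.6 -0.6  3.4] turn [0.   0.08 0.22]
[271. 246.]
[274. 205.]
[272. 155.]
[297. 144.]
```

View pics/c4.png

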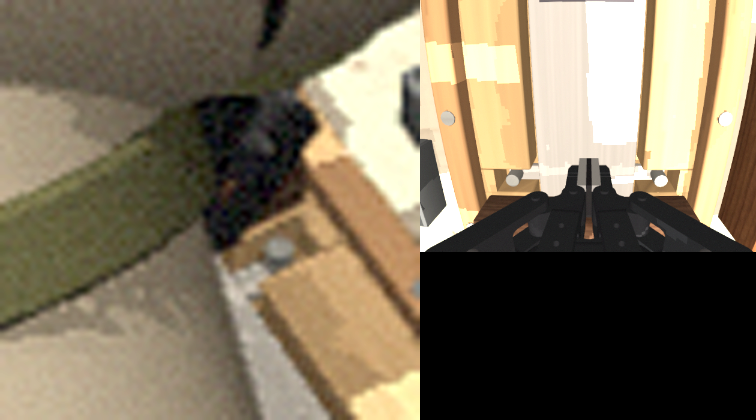

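```bash
python3 - <<'E'
import cv2
w=cv2.imread('pics/wrist4.png')[255:385,60:480]
cv2.imwrite('pics/c5.png',cv2.resize(w,None,fx=1.9,fy=1.9,interpolation=cv2.INTER_CUBIC))
E
```

```text
(no output)
```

View pics/c5.png

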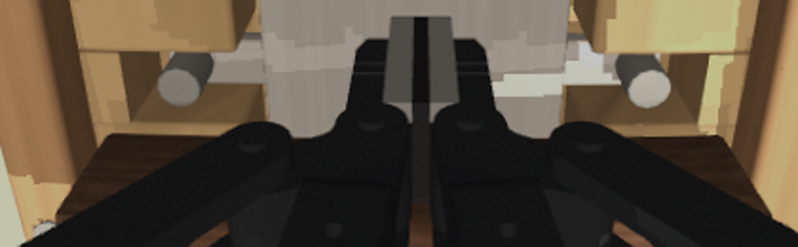

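```bash
python3 -c "
from h import *
for n,p,z in [('rearbotR',(116,325.5),.026),('rearbotL',(436,326.5),.026),('pinR',(154,301),.0254),('pinL',(402,301),.0254)]: print(n,wray(p,z))
"
```

```text
rearbotR [ 10.6 -70.3]
rearbotL [10.5 68.6]
pinR [ -1.9 -51.9]
pinL [-2.3 52. ]
```

In the wrist crop, both pins stand free about 12.6 mm behind the block's rear edge, which is level on both sides, so the block is home and square. I lift off.

jog_arm(
  targets="255 0.5 0 -6 0 0 0; 255 0 0 -12 0 0 0; 255 0 0 -30 0 0 0; 255 0 0 -40 0 0 0; 255 20 0 -40 0 0 0; 255 50 0 -20 0 0 0; 255 50 0 0 0 0 0; 255 50 0 0 0 0 0; 255 50 0 0 0 0 0; 255 0 0 0 0 0 0",
)

```text
clock: 9.8
tcp_pos: [0.3911, 0.0217, 0.1693]
orientation: [0.094, 3.138, -0.001]
ft_force: [0.6, -0.6, -0.8]
gripper_width: -0.0002
```

```bash
python3 -c "
from h import *
togo(-.105,0,.06)
for n in ('scene','top','wrist'): cv2.imwrite(f'pics/{n}6.png',cv2.cvtColor(eyes.camera(n),cv2.COLOR_RGB2BGR))
w=cv2.resize(cv2.imread('pics/scene6.png')[150:290,160:290],None,fx=3,fy=3,interpolation=cv2.INTER_CUBIC)
im=cv2.resize(cv2.imread('pics/top6.png')[150:260,205:295],None,fx=4,fy=4,interpolation=cv2.INTER_CUBIC)
o=np.zeros((440,760,3),np.uint8);o[:,:360]=im;o[:420,365:755]=w;cv2.imwrite('pics/c6.png',cv2.convertScaleAbs(o,alpha=1.5))
"
```

```text
t 9.8 tcp jig [-2.348e+02  1.000e-01  1.693e+02] z 0.1693 F [ 0.6 -0.5 -0.8] w -0.00017403273115583403
togo tool mm [-129.6   -0.5  109.6] turn [-0.03  0.13  0.23]
```

View pics/c6.png

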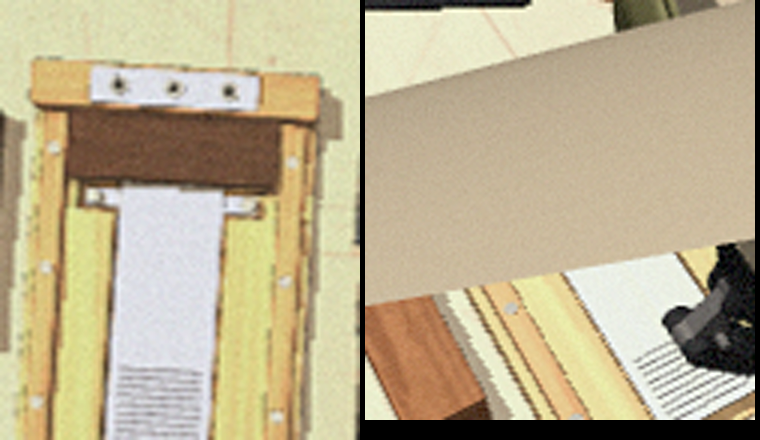

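View pics/wrist6.png

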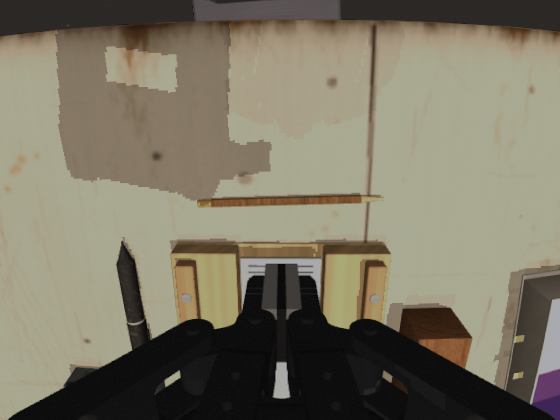

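```bash
python3 -c "
from h import *
for n,p,z in [('rearL',(68,178),.054),('rearR',(278,192),.054),('pinL',(96,197),.034),('pinR',(256,209),.034)]:
  print(n,(J.T@(ray('top',(205+p[0]/4-.4,150+p[1]/4-.4),z)-O)*1e3).round(1))
# bystander image change
a=cv2.imread('pics/top0.png');b=cv2.imread('pics/top6.png')
for n,(x,y,w,h) in dict(fir=(178,170,30,70),box=(290,180,48,38),marker=(288,215,20,58),pencil=(215,274,60,10)).items():
  print(n,cv2.absdiff(a[y:y+h,x:x+w],b[y:y+h,x:x+w]).mean().round(1))
"
```

```text
rearL [ 9.6 67.7 54. ]
rearR [  8.9 -71.3  54. ]
pinL [-0.6 50.6 34. ]
pinR [ -2.  -57.1  34. ]
fir 3.0
box 3.0
marker 3.0
pencil 4.9
```

jog_arm(
  targets="255 0 40 -30 0 0 0; 255 0 50 -10 0 0 0; 255 0 50 0 0 0 0; 255 0 50 0 0 0 0; 255 0 50 0 0 0 0; 255 0 50 0 0 0 0; 255 20 50 0 0 0 0; 255 20 50 0 0 0 0; 255 0 0 0 0 0 0",
)

```text
clock: 11.08
tcp_pos: [0.3888, 0.4292, 0.2077]
orientation: [0.099, 3.132, -0.001]
ft_force: [1.2, -0.7, -0.3]
gripper_width: -0.0002
```

```bash
python3 -c "
from h import *
for n in ('scene',): cv2.imwrite(f'pics/{n}7.png',cv2.cvtColor(eyes.camera(n),cv2.COLOR_RGB2BGR))
w=cv2.resize(cv2.imread('pics/scene7.png')[160:270,165:295],None,fx=5.4,fy=5.4,interpolation=cv2.INTER_CUBIC)
cv2.imwrite('pics/c7.png',cv2.convertScaleAbs(w,alpha=1.5))
"
```

```text
(no output)
```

View pics/c7.png

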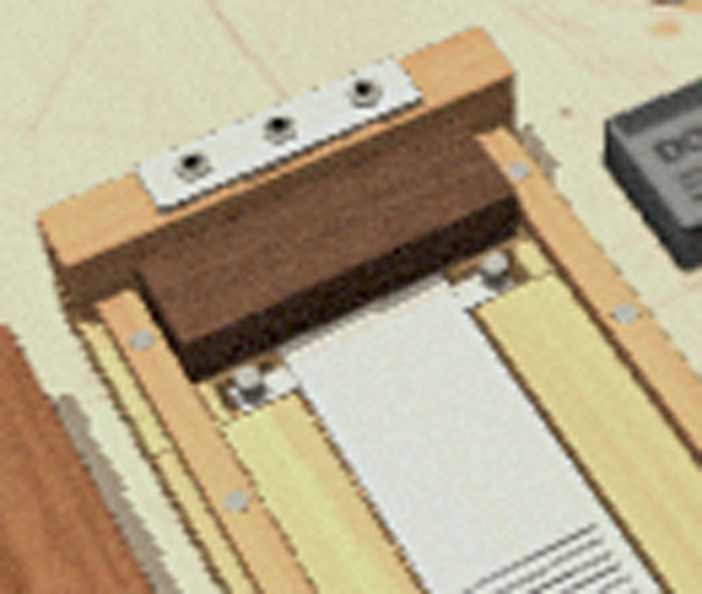

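The scene crop shows the block flat and flush against the fence, with both pins up behind it at crop (250,382) and (495,268). I hand in.

```bash
python3 -c "
from plant import robot
print(robot.finish_job())"
```

```text
the job is handed in; nothing more can be done
None
```

I loaded the walnut block and handed the job in; `finish_job` gave no verdict. With shut fingertips I pressed the strip about 11–12.7 mm (7–8 N) and slid along it, pushing the block over the sunken pins until the force rose to 27 N at the fence. I then backed off about 3 mm, still pressing, and lifted straight up so the pins came up behind the block. The run took about 11 s of the 38 s.

**Last checks:**
- **Block:** the scene and top views show it flat, square and flush to the fence, with both pins standing up behind it.
- **Position:** the wrist view put its rear face at jig x of about 10.5 mm, or 12.6 mm corrected for a 2 mm offset on the pins. The later top view gave about 9 mm, or about 10.6 mm corrected the same way. Nominal is 12 mm. The two views differ by about 2 mm, which I put down to the calibration error.
- **Bystanders:** none of the four showed any visible shift in the top view.
- **One slip:** while backing off, the press eased to about 8.6 mm without my commanding it. The block was already past the pins, and the pins were still sunk.

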